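# Pack a slide cassette in the sample carrier and clamp its lid with the draw latch

## Task

Take the orange slide cassette out of its leaning stand and stand it upright in the pocket of the white sample carrier, then swing the carrier's blue drop-front lid fully up against the carrier. Then swing the latch's wire loop over so that its cross bar lies behind the steel keeper on the lid, and throw the red-tipped lever back over centre until it lies down flat and the latch holds the lid clamped. Leave the grey cassette and the other bench things where they are.

Things in the scene. Friction and masses are not known exactly. Their poses are not given: they have to be found in the camera images.
- case: White insulated sample carrier, fixed; z up, x towards its lid. Origin on the bench under the latch lever's pivot. Solid body x -85 to +34 mm, y +-90, top deck at z 130. In front of it a pocket open at the top (and to the lid): x 34 to 70, y +-58, floor z 33 mm. Lever pivot axis: along y at x 0, z 146, between two ears up to z 156.
- pocket (a point): Centre of the pocket floor (carrier x 52, y 0, z 33 mm); axes as the carrier's.
- lid (a joint): Blue drop-front lid, 176 mm wide, 102 high, 24 thick, hinged along its lower inner edge at carrier x 70, z 28 mm. 0 = upright, shut; grows (rad) as the top swings out to carrier +x. Stops at 0 and 1.1; a stiff hinge (0.14 N m) keeps it where it is left; pushing at its upper edge takes about 3 N.
- lid_edge (a point): A point on the lid's upper outer edge, 58 mm to carrier +y from the lid's middle. Axes fixed to the lid: x outwards through its thickness, z up along the lid. When shut it is at carrier x 94, y 58, z 130 mm.
- keeper (a point): Seat of the loop's bar in the steel keeper hook, middle of the lid's top edge; axes fixed to the lid (x out, z up). Shut: carrier x 97.5, z 143. Keeper 46 mm wide (y): plate face 3.5 mm inside the seat, its top 10 mm above; a lip 6 to 10 mm above reaches 1.5 mm out past it; a ledge 3.5 mm below reaches 22 mm out. Drop the bar on the ledge outside the lip; the lever draws it in.
- lever (a joint): Latch lever: steel bar 26 mm wide, 6 thick, 82 long from its pivot, red end (11 thick) from 55 to 85 mm. 0 = straight up; grows (rad) as thrown back to carrier -x, away from the lid. Dead centre 1.57, stop 1.71 (flat). Starts at 0.15 to 0.35, stays where left (0.14 N m friction); its end takes 2 to 5 N. Past dead centre with the loop hooked it holds itself down, 17 N in the loop.
- lever_tip (a point): End of the lever, 82 mm from the pivot; z points along the lever away from the pivot, x points to its lid side.
- bail_pivot (a point): Middle of the wire loop's pivot pin on the lever, 24 mm from the lever's pivot axis.
- bail_hinge (a joint): Angle of the wire loop to the lever: the loop's direction is (lever + this) rad above the carrier's +x. It begins at its stop, 2.9, flopped over to the back (carrier -x, about level, 169 mm out); when it is minus the lever's value, the loop is level towards the lid. Falls freely by its weight (70 g).
- bail_bar (a point): Middle of the loop's cross bar, the rung that hooks behind the keeper (7 mm thick round steel, along carrier y), 119 mm from bail_pivot; x points outwards along the loop. The loop's side rails, 7 mm thick, are at y +-30 mm and run on to the red grip. The loop stretches slightly (9 N per mm, up to 8 mm).
- bail_grip (a point): Middle of the red grip bar that closes the outer end of the loop: 10 mm thick, round, 60 mm long between the rails, 50 mm past the cross bar, 169 mm from bail_pivot. Pinched at its middle from above (fingers closing along carrier x, one of them inside the loop) it turns between the fingers as the loop swings about bail_pivot.
- cassette: Orange slide cassette (loose, about 0.22 kg): body 26 mm thick (own x), 100 mm wide (own y), 97 mm high (own z), with a handle on top 12 mm thick (x), 30 mm wide (y), from z 97 to 127 mm. Origin at the centre of its underside. It begins in one of the two bays of the stand, leaning 0.66 rad: its z tilts towards the stand's +x.
- stand: Aluminium leaning stand for two cassettes, fixed, 240 mm long (own y), 100 mm deep (x -24 to 76 mm), 65 mm high. Bays centred at y +-60 mm; z is up, the cassettes lean towards its +x at 0.66 rad from vertical, on a back plate that reaches 65 mm up the cassette, with 45 mm high cheeks beside them.
- spare_cassette: Grey cassette of the same shape in the stand's other bay, a bystander: leave alone.
- dishes: Stack of clear dishes, 90 mm across, 30 mm high, loose bystander.
- reagent_bottle: Amber bottle with blue cap, 72 mm across, 150 mm tall, loose bystander.
- beaker: Glass beaker, 76 mm across, 90 mm tall, loose bystander.
- spatula: Spatula lying on the bench, 180 mm long, loose bystander.
- tip_box: Blue tip box with clear cover, 124 x 89 x 65 mm, loose bystander.
- tube_rack: White rack with capped tubes, 90 x 200 x 95 mm, loose bystander.

How it is judged (in metres and radians):
On the way, in this order (a step that is already met when the one before it is completed fails the run):
1. the orange cassette stands upright in the pocket, let go (x of cassette in the frame of pocket between -0.013 and 0.013 m and y of cassette in the frame of pocket between -0.015 and 0.015 m and z of cassette in the frame of pocket between -0.006 and 0.006 m and angle between cassette's own z axis and vertical below 0.2 rad and contact force between cassette and the fingers below 0.1 N), for 0.2 s.
2. the lid is swung shut, with the cassette in the pocket (x of cassette in the frame of pocket between -0.013 and 0.013 m and y of cassette in the frame of pocket between -0.015 and 0.015 m and z of cassette in the frame of pocket between -0.006 and 0.006 m and angle between cassette's own z axis and vertical below 0.2 rad and value of joint lid below 0.05 rad), for 0.2 s.
3. the loop's cross bar lies behind the keeper of the shut lid, the lever still raised (value of joint lid below 0.05 rad and z of bail_bar in the frame of keeper between -0.007 and 0.005 m and x of bail_bar in the frame of keeper between -0.004 and 0.022 m and value of joint lever below 1.2 rad), for 0.2 s.
4. the lever is thrown over centre and the bar is drawn tight in the keeper (value of joint lid below 0.05 rad and z of bail_bar in the frame of keeper between -0.007 and 0.005 m and x of bail_bar in the frame of keeper between -0.004 and 0.005 m and value of joint lever above 1.64 rad), for 0.2 s.
At the end, for the whole second after the job is handed in: Orange cassette upright (within 0.2 rad) on the pocket floor, at rest; lid shut (under 0.05 rad); cross bar drawn in under the keeper lip, within 5 mm of its seat; lever flat past dead centre (over 1.64 rad); no bystander moved over 30 mm (all of step 4 and x of cassette in the frame of pocket between -0.013 and 0.013 m and y of cassette in the frame of pocket between -0.015 and 0.015 m and z of cassette in the frame of pocket between -0.006 and 0.006 m and angle between cassette's own z axis and vertical below 0.2 rad and linear speed of cassette below 0.02 m/s); the robot touches nothing.
It fails at once if a bystander (grey cassette, dishes, bottle, beaker, spatula, tip box, tube rack) is pushed more than 30 mm (distance of any of spare_cassette, dishes, reagent_bottle, beaker, spatula, tip_box, tube_rack from where it was at the start of the episode above 0.03 m).
It also fails if it takes over 72 s, if anything falls off the work surface, if the arm or the gripper's body presses on something with over 40 N, if the wrist force passes 120 N, or if a joint passes its speed limit or range.

## Robot

A 6-joint arm with a two-finger parallel gripper is mounted at the origin on the work surface. World frame = base frame: x ahead of the robot, y to its left, z up, the work surface at z = 0. Lengths are in m, angles in degrees, forces in N, time in s.
With the tool pointing down it reaches from about 0.35 to 0.775 m from the base axis. Payload 7.3 kg.
Tool frame: the origin (TCP) lies midway between the tips of the shut fingers; the grasp point (between the pads) lies 19 mm behind it; z points along the fingers, y is the line along which they close (so a half turn about z gives the same grasp; the last joint's range is limited). The gripper opens to 92 mm and grips with 3 to 60 N. Pads are 19 mm wide; open, the fingers measure 130 mm over their backs; the gripper's body (75 mm by 190 mm) begins 47 mm behind the grasp point.
Start: joints at [-82.162, 19.595, 87.324, -0, 73.075, -8.365], TCP at [0.147, -0.504, 0.227] pointing down, gripper open.
Joint ranges: [-145.02, 145.02], [-44.19, 115.74], [2.07, 154.8], [-57.11, 237.11], [16.16, 152.29], [-177.93, 177.93]. Speed limits (degrees/s): [147.25, 147.25, 180, 180, 180, 180].

## Interface

Orientations are given as a 3x3 rotation matrix whose columns are the frame's x, y, z axes.
In Python, from rig import r, imaging, status, job gives the robot as it stands (r), with the cameras (imaging), the readings (status) and the job (job).
- The arm moves only by the shell command python3 shift.py 'ROWS' [FORCE]. ROWS is a JSON list of rows, 1 to 10 of them, each an object with the fields rotvec (a list: a rotation vector rx, ry, rz in shares of 4 rad (1.0 is 4 rad)), d (a list: dx, dy, dz in parts of the range, where 1.0 means 0.5 m), jaw (the finger opening in m); a field left out counts as zero (the opening has to be given); each row is the pose to reach, as a shift and turn from the pose commanded when the command began, along the tool's axes at that moment; what a row does not reach only later rows make up. A row lasts 1/12 s, in which the tool goes at most 0.0417 m and 7.16 degrees, less where a joint would pass 70% of its speed; a pose out of reach is approached as far as the arm can. The fingers move at their own pace and stop on an object; FORCE is the grip in N (left out, the last holds). Time passes only in rows, so rows that do not move let the fingers close. It prints the time, the measured TCP pose, the force, the opening and the grip force at its end. No shift or turn number may pass 1 either way. Input that does not fit is refused with a message, and nothing moves.
- status.get_state(): the state, without advancing time (a new reading comes with each control period).
- imaging.capture(name): name is "side" or "top"; returns a dict with "frame" (420x560x3 uint8, red, green, blue), "mtx" (3x3 intrinsics, pixels), "world_to_cam" (4x4, takes a point from world to camera coordinates). Camera axes: x right, y up, looking along -z (the intrinsics and any distortion apply to the point x, -y, -z); pixel columns grow to the right and rows downward; lengths in m; the calibration is good to about 2 mm. A picture is of the moment at which its call begins. There is no depth.
- job.hand_in(): hands the job in; it is judged then, once.
The state is a dict: "t": time; "joint_pos": joint angles; "joint_velocities": joint speeds; "effort": joint torques, N m; "tcp_pos": TCP position; "ee_rot": TCP orientation; "contact_force": force on the tool from outside, world axes, zero at the start; "ft_torque": the same for the moment, N m; "opening": finger opening in m; "gripper_force": force on a finger pad.
Only numpy, scipy, OpenCV 4.12 (cv2) and the standard library are available. Lean on these libraries where they do the work, as an engineer would, in place of code of your own. Each camera call takes 0.05 s, during which the arm holds its last target. There are 200 camera calls.

## Working session

There is one attempt and no reset: what is moved stays moved. The work goes in short steps, Python scripts to look and compute and a shell command to move; the robot and the scene stay as the last step left them, time stands still between calls to the robot, and variables do not carry over. Pictures are saved under pics/ and viewed, at most 10 in all, crops included, and the job is handed in when it is done.

```bash
ls; mkdir -p pics
python3 - <<'E'
from rig import r, imaging, status, job
import cv2,numpy as np
for n in("side","top"):
    c=imaging.capture(n); cv2.imwrite(f"pics/{n}0.png",c["frame"][:,:,::-1]); print(n,c["mtx"].tolist(),np.round(c["world_to_cam"],4).tolist(),[k for k in c])
s=status.get_state(); print(s["t"],s["tcp_pos"],s["ee_rot"],s["opening"])
E
```

```text
pics
rig.py
shift.py
side [[525.5575277152057, 0.0, 286.7447879006488], [0.0, 525.5575277152057, 219.19171963396212], [0.0, 0.0, 1.0]] [[-0.9938, -0.1093, 0.0189, 0.5945], [0.0705, -0.4908, 0.8684, -0.1374], [-0.0856, 0.8644, 0.4955, -1.2874], [0.0, 0.0, 0.0, 1.0]] ['frame', 'mtx', 'world_to_cam']
top [[439.1984691200497, 0.0, 282.4673109676571], [0.0, 439.1984691200497, 209.23937021704225], [0.0, 0.0, 1.0]] [[0.0257, -0.9997, -0.0041, 0.0414], [0.9991, 0.0255, 0.0343, -0.5699], [-0.0342, -0.0049, 0.9994, -1.3954], [0.0, 0.0, 0.0, 1.0]] ['frame', 'mtx', 'world_to_cam']
0.1 [ 0.14648565 -0.50380197  0.226134  ] [[ 9.60268021e-01  2.79079381e-01 -1.65005688e-04]
 [ 2.79079354e-01 -9.60267158e-01  1.30365530e-03]
 [ 2.05373773e-04 -1.29790818e-03 -9.99999137e-01]] 0.09170315897705186
```

View pics/side0.png

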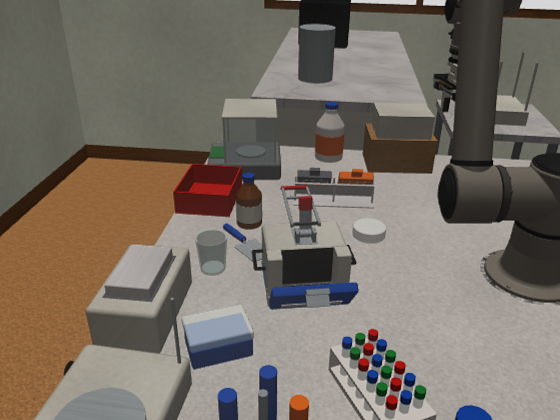

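View pics/top0.png

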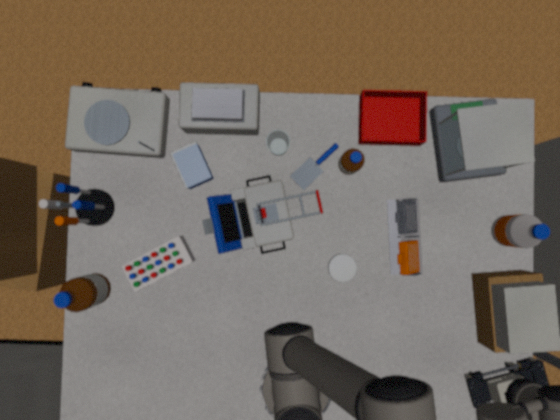

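The side view shows the carrier at about (305,260) with its lid open towards the camera. The stand is at (335,190), with orange in the right bay at (356,178). The top view has the carrier at (262,215), the stand at (403,238), and orange at (409,257). I'll enlarge both.

Run:
```python
import cv2,numpy as np
s=cv2.imread("pics/side0.png");t=cv2.imread("pics/top0.png")
f=lambda im,x,y,w,h,k:cv2.resize(im[y:y+h,x:x+w],None,fx=k,fy=k,interpolation=cv2.INTER_CUBIC)
a=np.vstack([f(t,190,165,160,100,5)])
b=f(s,240,160,160,150,4)[:600]
cv2.imwrite("pics/a.png",a);cv2.imwrite("pics/b.png",b)
```

```text
(no output)
```

View pics/a.png

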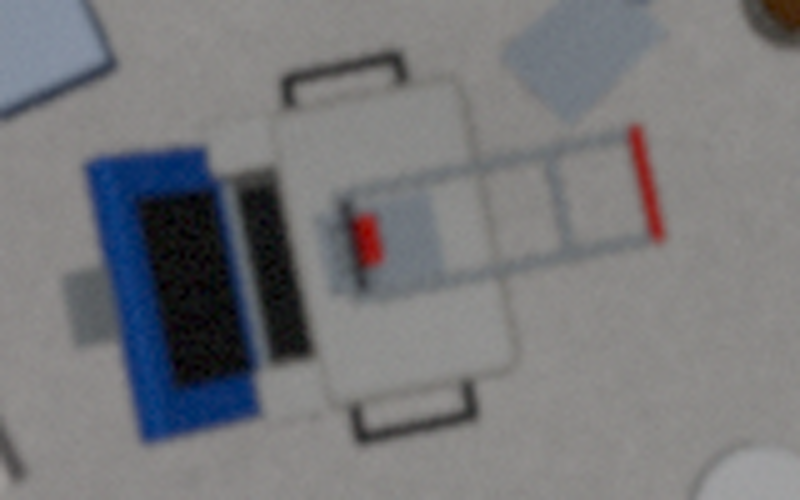

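View pics/b.png

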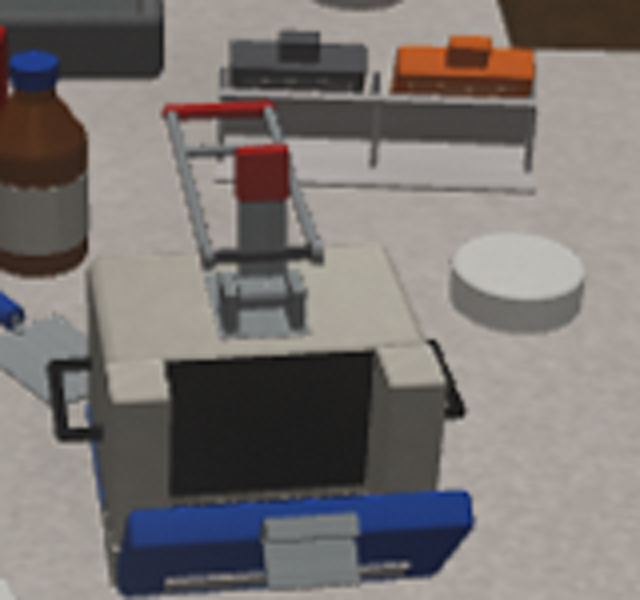

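The crops show, in crop pixels:
- **Top view:** bail pin at (355,245), grip at (647,184), and the lid's outer edge from (88,160) to (145,440).
- **Side view:** pocket top corners at (165,360) and (372,350), lever tip at (262,150), and the lid's end face at y 492 to 592.

Next is a close-up of the stand.

```bash
python3 - <<'E'
import cv2,numpy as np
s=cv2.imread("pics/side0.png");t=cv2.imread("pics/top0.png")
f=lambda im,x,y,w,h,k:cv2.resize(im[y:y+h,x:x+w],None,fx=k,fy=k,interpolation=cv2.INTER_CUBIC)
a=f(t,380,190,50,90,6)  #300x540
b=f(s,290,160,90,50,5)  #450x250
o=np.zeros((540,760,3),np.uint8);o[:,:300]=a;o[:250,305:755]=b
cv2.imwrite("pics/c.png",o)
E
cat > fit.py <<'E'
import json,numpy as np
from scipy.optimize import least_squares
from scipy.spatial.transform import Rotation as R
from rig import r, imaging, status, job
C={n:imaging.capture(n) for n in("side","top")}
def proj(n,P):
    c=C[n];P=np.atleast_2d(P);q=P@c["world_to_cam"][:3,:3].T+c["world_to_cam"][:3,3]
    u=q*[1,-1,-1]@c["mtx"].T;return u[:,:2]/u[:,2:]
def pose(x,y,yaw):
    T=np.eye(4);T[:3,:3]=R.from_euler('z',yaw).as_matrix();T[:3,3]=[x,y,0];return T
def carrier_local(k,p):
    kind,a=k; a=np.array(a,float)
    lid,lev,bail=p
    if kind=='c':return a
    if kind=='lid':
        return np.array([70+a[0]*np.cos(lid)+a[2]*np.sin(lid),a[1],28-a[0]*np.sin(lid)+a[2]*np.cos(lid)])
    d=np.array([-np.sin(lev),0,np.cos(lev)]);e=np.array([np.cos(lev),0,np.sin(lev)])
    if kind=='lev':return np.array([0,a[1],146])+d*a[2]+e*a[0]
    if kind=='bail':
        g=lev+bail;return np.array([0,a[1],146])+d*24+a[0]*np.array([np.cos(g),0,np.sin(g)])
def W(p,k): T=pose(*p[:3]);return T[:3,:3]@(carrier_local(k,p[3:])/1000)+T[:3,3]
E
```

```text
(no output)
```

View pics/c.png

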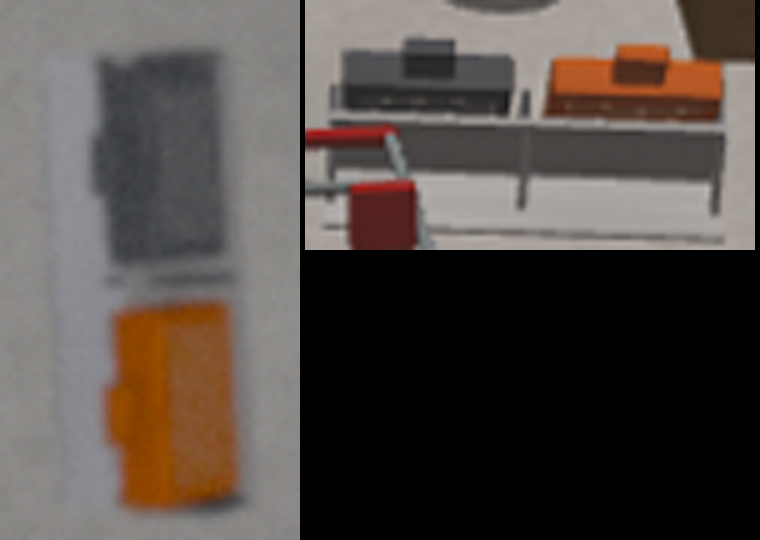

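```bash
cat > go1.py <<'E'
from fit import *
tp=lambda u,v:('top',(u+.5)/5-.5+190,(v+.5)/5-.5+165)
sd=lambda u,v:('side',(u+.5)/4-.5+240,(v+.5)/4-.5+160)
D=[(tp(355,245),('bail',(0,0,0))),(tp(647,184),('bail',(169,0,0))),
(tp(88,160),('lid',(24,-88,102))),(tp(145,440),('lid',(24,88,102))),(tp(205,148),('lid',(0,-88,0))),(tp(258,412),('lid',(0,88,0))),
(tp(468,78),('c',(-85,-90,130))),(tp(518,362),('c',(-85,90,130))),
(sd(128,512),('lid',(0,-88,102))),(sd(470,492),('lid',(0,88,102))),(sd(118,592),('lid',(24,-88,102))),(sd(440,575),('lid',(24,88,102))),
(sd(93,258),('c',(-85,-90,130))),(sd(380,248),('c',(-85,90,130))),(sd(165,360),('c',(34,-58,130))),(sd(372,350),('c',(34,58,130))),
(sd(110,402),('c',(70,-90,130))),(sd(168,398),('c',(70,-58,130))),(sd(388,385),('c',(70,58,130))),(sd(443,378),('c',(70,90,130))),
(sd(262,148),('lev',(0,0,85))),(sd(218,108),('bail',(169,0,0))),(sd(265,252),('bail',(0,0,0)))]
res=lambda p:np.array([proj(o[0],W(p,k))[0]-o[1:] for o,k in D]).ravel()
s=least_squares(res,[.58,.05,1.8,.9,.25,2.9],loss='soft_l1')
print('carrier',s.x.round(4)); print(res(s.x).reshape(-1,2).round(1).tolist())
tp=lambda u,v:('top',(u+.5)/6-.5+380,(v+.5)/6-.5+190)
sd=lambda u,v:('side',(u-304.5)/5-.5+290,(v+.5)/5-.5+160)
E=[(tp(165,308),(-13,-50,97)),(tp(175,503),(-13,50,97)),(tp(115,310),(13,-50,97)),(tp(122,505),(13,50,97)),(tp(105,388),(6,-15,127)),(tp(110,440),(6,15,127)),(tp(230,303),(-13,-50,0)),(tp(238,495),(-13,50,0)),
(sd(553,60),(-13,-50,97)),(sd(720,60),(-13,50,97)),(sd(617,45),(-6,-15,127)),(sd(668,45),(-6,15,127)),(sd(615,60),(6,-15,127)),(sd(668,60),(6,15,127)),(sd(545,95),(13,-50,97)),(sd(722,92),(13,50,97))]
def CT(p):
    T=pose(*p[:3]);T[2,3]=p[3];T[:3,:3]=T[:3,:3]@R.from_euler('y',.66).as_matrix();return T
def r2(p):
    T=CT(p);return np.array([proj(o[0],T[:3,:3]@(np.array(k)/1000)+T[:3,3])[0]-o[1:] for o,k in E]).ravel()
q=least_squares(r2,[.48,-.25,1.6,.02],loss='soft_l1')
print('cass',q.x.round(4));print(r2(q.x).reshape(-1,2).round(1).tolist())
np.savez('fit.npz',c=s.x,k=q.x)
E
python3 go1.py
```

```text
carrier [0.5478 0.1225 1.799  0.7112 0.2202 2.8817]
[[-0.2, 0.1], [-0.1, 0.2], [-3.0, -0.1], [-3.0, 1.1], [3.4, -1.9], [3.8, -0.1], [-1.5, -1.7], [0.9, 1.7], [-1.2, 1.1], [-0.5, 1.1], [2.1, -7.0], [8.5, -7.9], [-2.0, -1.6], [2.0, -2.3], [-0.9, -0.0], [0.5, -0.1], [-0.6, -0.3], [0.2, -0.1], [-0.2, 0.3], [0.9, 1.3], [-0.4, -0.2], [0.5, 0.0], [-1.2, 0.8]]
cass [ 0.4335 -0.3681  1.6273  0.0217]
[[-0.2, 0.0], [-0.5, 1.4], [-0.2, -0.3], [-0.0, 0.6], [0.0, -0.9], [-0.4, 0.7], [1.1, -0.6], [1.1, -0.7], [-0.4, -1.2], [0.3, 0.1], [-0.3, -0.5], [-0.1, -0.1], [0.0, 0.2], [-0.1, 0.6], [1.0, -0.3], [-0.1, 1.6]]
```

```bash
cat > plan.py <<'E'
import numpy as np
from scipy.spatial.transform import Rotation as R
from rig import r, imaging, status, job
F=np.load('fit.npz');c=F['c'];k=F['k']
FL=np.diag([1.,-1,-1])
def M(Rm,p):
    T=np.eye(4);T[:3,:3]=Rm;T[:3,3]=p;return T
CAR=M(R.from_euler('z',c[2]).as_matrix(),[c[0],c[1],0])
CAS=M(R.from_euler('z',k[2]).as_matrix()@R.from_euler('y',.66).as_matrix(),[k[0],k[1],k[3]])
def at(B,x,y,z,Rl=np.eye(3)):   # tool pose in frame B (mm), tool x along Rl x, pointing down -Rl z
    return B@M(Rl@FL,np.array([x,y,z])/1000)
def now():
    s=status.get_state();return M(s["ee_rot"],s["tcp_pos"])
def rel(targets,start=None):
    A=now() if start is None else start
    for T in targets:
        D=np.linalg.inv(A)@T
        print(R.from_matrix(D[:3,:3]).as_rotvec(degrees=True).round(1),D[:3,3].round(4),'| world',T[:3,3].round(3));A=T
E
cat > go2.py <<'E'
exec(open('go1.py').read().split("tp=lambda u,v:('top',(u+.5)/6")[0])
D=[d for d in D if d[1][0]!='lid' and d[1][1]!=(-85,-90,130) and d[1][1]!=(-85,90,130)]
L=[(tp(88,160),('lid',(24,-88,102))),(tp(145,440),('lid',(24,88,102))),(sd(128,512),('lid',(0,-88,102))),(sd(470,492),('lid',(0,88,102)))]
s2=least_squares(res,s.x,loss='soft_l1');print(s2.x.round(4),res(s2.x).round(1))
for a in(.7,.8,.9,1.,1.1):
    p=s2.x.copy();p[3]=a;print(a,[(proj(o[0],W(p,k))[0]-o[1:]).round(1).tolist() for o,k in L])
f=dict(np.load('fit.npz'));f['c']=s2.x;np.savez('fit.npz',**f)
E
python3 go2.py; python3 -c "
from plan import *
P=at(CAS,0,0,220);rel([P,at(CAS,0,0,100)]);print(P.round(3))"
```

```text
carrier [0.5478 0.1225 1.799  0.7112 0.2202 2.8817]
[[-0.2, 0.1], [-0.1, 0.2], [-3.0, -0.1], [-3.0, 1.1], [3.4, -1.9], [3.8, -0.1], [-1.5, -1.7], [0.9, 1.7], [-1.2, 1.1], [-0.5, 1.1], [2.1, -7.0], [8.5, -7.9], [-2.0, -1.6], [2.0, -2.3], [-0.9, -0.0], [0.5, -0.1], [-0.6, -0.3], [0.2, -0.1], [-0.2, 0.3], [0.9, 1.3], [-0.4, -0.2], [0.5, 0.0], [-1.2, 0.8]]
[  0.5478   0.1214   1.8058 -30.9939   0.1859   2.9176] [-0.1  0.1 -0.1 -0.2 -0.7 -0.2  0.6 -0.5 -0.2 -0.5  0.5 -0.3 -0.  -0.1
  1.   0.9 -0.2 -0.1  0.1  0.  -1.1  0.7]
0.7 [[-2.6, 0.2], [-2.2, 1.3], [-0.7, 0.3], [-0.2, 0.1]]
0.8 [[-4.0, 0.8], [-3.6, 1.6], [-0.3, 5.4], [0.4, 5.0]]
0.9 [[-5.0, 1.3], [-4.7, 1.7], [-0.0, 10.6], [0.9, 10.1]]
1.0 [[-5.7, 1.7], [-5.5, 1.7], [0.3, 15.8], [1.3, 15.1]]
1.1 [[-6.0, 2.1], [-5.9, 1.7], [0.5, 20.9], [1.5, 20.2]]
[-25.4 -31.9 -74. ] [ 0.3437 -0.1819  0.0312] | world [ 0.426 -0.233  0.195]
[-0. -0. -0.] [0.   0.   0.12] | world [ 0.43  -0.307  0.101]
[[-0.045  0.998  0.035  0.426]
 [ 0.789  0.057 -0.612 -0.233]
 [-0.613  0.    -0.79   0.195]
 [ 0.     0.     0.     1.   ]]
```

Careful with the scale: shifts go in shares of 0.5 m and turns go in shares of 4 rad. That gives: 0.3437 m / 0.5 = 0.6874, -0.08 m / 0.5 = -0.16, -74 degrees / 229.1831 = -0.3229.

```bash
python3 shift.py '[{"rotvec": [0, 0, -0.0611], "d": [0.1, 0, -0.12], "jaw": 0.08}, {"rotvec": [-0.0218, -0.0262, -0.1222], "d": [0.24, -0.08, -0.12], "jaw": 0.08}, {"rotvec": [-0.0436, -0.0524, -0.1745], "d": [0.4, -0.16, -0.08], "jaw": 0.08}, {"rotvec": [-0.1108, -0.1392, -0.3229], "d": [0.6874, -0.3638, 0], "jaw": 0.08}, {"rotvec": [-0.1108, -0.1392, -0.3229], "d": [0.6874, -0.3638, 0], "jaw": 0.08}, {"rotvec": [-0.1108, -0.1392, -0.3229], "d": [0.6874, -0.3638, 0.02], "jaw": 0.08}, {"rotvec": [-0.1108, -0.1392, -0.3229], "d": [0.6874, -0.3638, 0.04], "jaw": 0.08}, {"rotvec": [-0.1108, -0.1392, -0.3229], "d": [0.6874, -0.3638, 0.0624], "jaw": 0.08}, {"rotvec": [-0.1108, -0.1392, -0.3229], "d": [0.6874, -0.3638, 0.0624], "jaw": 0.08}, {"rotvec": [-0.1108, -0.1392, -0.3229], "d": [0.6874, -0.3638, 0.0624], "jaw": 0.08}]'; python3 -c "
from plan import *
rel([at(CAS,0,0,220),at(CAS,0,0,100)])"
```

```text
t: 1.13
tcp_pos: [0.4256, -0.2337, 0.1966]
ee_rot: [[0.157, 0.987, -0.025], [0.84, -0.147, -0.523], [-0.52, 0.061, -0.852]]
contact_force: [0.3, -1.2, -0.8]
opening: 0.08
gripper_force: 0.0
[ -3.8  -6.  -11.6] [0.0008 0.0002 0.0009] | world [ 0.426 -0.233  0.195]
[-0. -0. -0.] [0.   0.   0.12] | world [ 0.43  -0.307  0.101]
```

To row units: -11.6 degrees / 229.1831 = -0.0506.

```bash
python3 shift.py '[{"rotvec": [-0.0166, -0.0262, -0.0506], "jaw": 0.08}, {"rotvec": [-0.0166, -0.0262, -0.0506], "jaw": 0.08}, {"rotvec": [-0.0166, -0.0262, -0.0506], "jaw": 0.08}, {"rotvec": [-0.0166, -0.0262, -0.0506], "jaw": 0.08}]'
python3 - <<'E'
from plan import *
import cv2
from fit import proj,C
rel([at(CAS,0,0,220),at(CAS,0,0,100)])
s=C["side"]["frame"][:,:,::-1][100:250,270:430].copy();t=C["top"]["frame"][:,:,::-1][180:330,350:450].copy()
T=now()
for n,im,o in(("side",s,(270,100)),("top",t,(350,180))):
    for z in(0,.03): 
        p=proj(n,T[:3,3]+T[:3,2]*z)[0]-o; print(n,p.round(1))
cv2.imwrite('pics/d.png',np.hstack([cv2.resize(s,None,fx=3,fy=3),cv2.resize(t,None,fx=3,fy=3)]))
E
```

```text
t: 1.47
tcp_pos: [0.4239, -0.235, 0.1962]
ee_rot: [[-0.039, 0.999, 0.03], [0.792, 0.049, -0.608], [-0.609, 0.0, -0.793]]
contact_force: [-0.7, -0.1, 0.7]
opening: 0.0803
gripper_force: 0.0
[-0.2 -0.3 -0.5] [ 0.0032  0.0017 -0.0003] | world [ 0.426 -0.233  0.195]
[-0. -0. -0.] [0.   0.   0.12] | world [ 0.43  -0.307  0.101]
side [91.1 53.2]
side [89.9 58.7]
top [36.7 81.9]
top [41.2 81. ]
```

View pics/d.png

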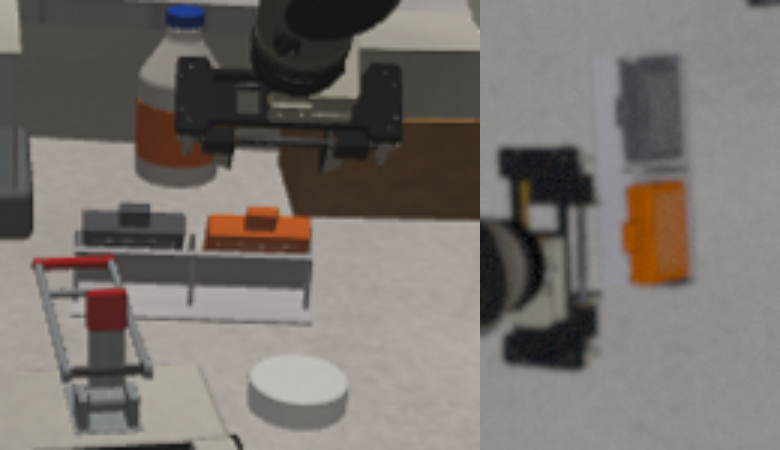

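The fingers straddle about (273,150) in the side crop. That matches the projected TCP, (91,53)×3, so the gripper is lined up with the orange handle.

To row units: 0.119 m / 0.5 = 0.238, 0.11 m / 0.5 = 0.22, -0.5 degrees / 229.1831 = -0.0022.

```bash
python3 shift.py '[{"rotvec": [0, 0, -0.0022], "d": [0.0064, 0.0034, 0.06], "jaw": 0.07}, {"rotvec": [0, 0, -0.0022], "d": [0.0064, 0.0034, 0.12], "jaw": 0.07}, {"rotvec": [0, 0, -0.0022], "d": [0.0064, 0.0034, 0.18], "jaw": 0.07}, {"rotvec": [0, 0, -0.0022], "d": [0.0064, 0.0034, 0.22], "jaw": 0.07}, {"rotvec": [0, 0, -0.0022], "d": [0.0064, 0.0034, 0.238], "jaw": 0.07}, {"rotvec": [0, 0, -0.0022], "d": [0.0064, 0.0034, 0.238], "jaw": 0.07}, {"rotvec": [0, 0, -0.0022], "d": [0.0064, 0.0034, 0.238], "jaw": 0.07}]' 50;  python3 -c "
from plan import *
rel([at(CAS,0,0,100)])"; python3 shift.py '[{"jaw": 0.02}, {"jaw": 0.02}, {"jaw": 0.02}, {"jaw": 0.02}, {"jaw": 0.02}, {"jaw": 0.02}, {"jaw": 0.02}, {"jaw": 0.02}]'; python3 -c "
from plan import *
T=now();print(T.round(4));rel([at(CAS,0,0,100),at(CAS,0,0,260),at(CAR,52,0,240),at(CAR,52,0,134)])"
```

```text
t: 2.15
tcp_pos: [0.4353, -0.305, 0.1119]
ee_rot: [[-0.047, 0.999, 0.019], [0.804, 0.049, -0.593], [-0.593, -0.012, -0.805]]
contact_force: [-0.1, -0.2, -0.0]
opening: 0.0697
gripper_force: 0.0
[-0.8 -1.5  0.1] [ 0.0054 -0.0052  0.01  ] | world [ 0.43  -0.307  0.101]
t: 2.82
tcp_pos: [0.4351, -0.304, 0.111]
ee_rot: [[-0.05, 0.999, 0.019], [0.804, 0.051, -0.592], [-0.592, -0.014, -0.806]]
contact_force: [-2.1, 0.8, 1.2]
opening: 0.0291
gripper_force: 49.9
[[-0.0496  0.9986  0.0189  0.4351]
 [ 0.8044  0.0512 -0.5919 -0.304 ]
 [-0.592  -0.0141 -0.8058  0.111 ]
 [ 0.      0.      0.      1.    ]]
[-0.8 -1.5  0.2] [ 0.0041 -0.0051  0.01  ] | world [ 0.43  -0.307  0.101]
[-0. -0. -0.] [ 0.    0.   -0.16] | world [ 0.424 -0.209  0.227]
[-3.4 37.7 -9.9] [ 0.2875  0.1326 -0.2395] | world [0.536 0.172 0.24 ]
[ 0.  0. -0.] [-0.     0.     0.106] | world [0.536 0.172 0.134]
```

```bash
python3 -c "
from rig import r, imaging, status, job
s=status.get_state();print(s['joint_pos'],s['contact_force'],s['ft_torque'])"
python3 shift.py '[{"jaw": 0.06}, {"jaw": 0.06}, {"jaw": 0.06}, {"jaw": 0.06}]'; python3 -c "
from plan import *
Q=R.from_euler('y',-.26).as_matrix()
rel([at(CAS,0,0,112,Q),at(CAS,0,0,101,Q)])"
```

```text
t: 3.15
tcp_pos: [0.4356, -0.3042, 0.1112]
ee_rot: [[-0.049, 0.999, 0.02], [0.804, 0.052, -0.592], [-0.592, -0.013, -0.806]]
contact_force: [0.6, 1.1, -0.3]
opening: 0.0516
gripper_force: 0.0
[-0.8 13.4  0.1] [ 0.0047 -0.0058 -0.002 ] | world [ 0.43 -0.3   0.11]
[0. 0. 0.] [-0.0028  0.      0.0106] | world [ 0.43  -0.306  0.101]
```

To row units: -0.006 m / 0.5 = -0.012, -0.0055 m / 0.5 = -0.011, 13.4 degrees / 229.1831 = 0.0585.

```bash
python3 shift.py '[{"rotvec": [-0.0035, 0.0585, 0.0004], "d": [0.009, -0.011, -0.012], "jaw": 0.06}, {"rotvec": [-0.0035, 0.0585, 0.0004], "d": [0.009, -0.011, -0.012], "jaw": 0.06}, {"rotvec": [-0.0035, 0.0585, 0.0004], "d": [0.009, -0.011, -0.012], "jaw": 0.06}, {"rotvec": [-0.0035, 0.0585, 0.0004], "d": [0.009, -0.011, -0.012], "jaw": 0.06}]'; python3 -c "
from plan import *
Q=R.from_euler('y',-.26).as_matrix()
rel([at(CAS,0,0,101,Q)]);print(status.get_state()['joint_pos'])"
```

```text
t: 3.48
tcp_pos: [0.4307, -0.299, 0.1151]
ee_rot: [[-0.049, 0.998, 0.025], [0.92, 0.055, -0.388], [-0.389, 0.004, -0.921]]
contact_force: [-0.0, 0.2, 1.0]
opening: 0.0599
gripper_force: 0.0
[ 0.2 -0.  -0.2] [-0.0014 -0.0012  0.0153] | world [ 0.43  -0.306  0.101]
[-32.15124356  22.48640021 108.15776    -29.81178272  39.38675286
 -13.64609868]
```

To row units: 0.015 m / 0.5 = 0.03, 0.008 m / 0.5 = 0.016.

```bash
python3 shift.py '[{"d": [-0.0028, -0.0024, 0.016], "jaw": 0.06}, {"d": [-0.0028, -0.0024, 0.03], "jaw": 0.06}, {"d": [-0.0028, -0.0024, 0.03], "jaw": 0.06}, {"d": [-0.0028, -0.0024, 0.03], "jaw": 0.06}, {"d": [-0.0028, -0.0024, 0.03], "jaw": 0.02}, {"d": [-0.0028, -0.0024, 0.03], "jaw": 0.02}, {"d": [-0.0028, -0.0024, 0.03], "jaw": 0.02}, {"d": [-0.0028, -0.0024, 0.03], "jaw": 0.02}, {"d": [-0.0028, -0.0024, 0.03], "jaw": 0.02}, {"d": [-0.0028, -0.0024, 0.03], "jaw": 0.02}]' 50;python3 -c "
from plan import *
Q=R.from_euler('y',-.26).as_matrix()
rel([at(CAS,0,0,101,Q),at(CAS,0,0,221,Q)]);print(now()[:3,:3].T@(CAS[:3,2]*.13))"
```

```text
t: 4.32
tcp_pos: [0.4298, -0.3037, 0.1]
ee_rot: [[-0.054, 0.998, 0.024], [0.919, 0.059, -0.391], [-0.391, 0.001, -0.92]]
contact_force: [1.9, 6.0, 8.8]
opening: 0.0295
gripper_force: 54.8
[0.1 0.1 0.1] [-0.003  -0.     -0.0003] | world [ 0.43  -0.306  0.101]
[0. 0. 0.] [ 0.0308  0.     -0.116 ] | world [ 0.426 -0.233  0.196]
[ 0.03316415  0.00025611 -0.12569834]
```

To row units: -0.137 m / 0.5 = -0.274, -0.122 m / 0.5 = -0.244.

```bash
python3 shift.py '[{"d": [0.0166, 0, -0.0628], "jaw": 0.02}, {"d": [0.0332, 0, -0.126], "jaw": 0.02}, {"d": [0.05, 0, -0.19], "jaw": 0.02}, {"d": [0.064, 0, -0.244], "jaw": 0.02}, {"d": [0.072, 0, -0.274], "jaw": 0.02}, {"d": [0.072, 0, -0.274], "jaw": 0.02}, {"d": [0.072, 0, -0.274], "jaw": 0.02}]' 55;python3 -c "
from plan import *
Q=R.from_euler('y',-.13).as_matrix()
rel([at(CAR,60,120,300,Q),at(CAR,52,0,290,Q)])"
```

```text
t: 4.9
tcp_pos: [0.4235, -0.2176, 0.2111]
ee_rot: [[-0.054, 0.998, 0.02], [0.919, 0.058, -0.39], [-0.39, -0.003, -0.921]]
contact_force: [0.2, 0.4, -3.6]
opening: 0.0294
gripper_force: 59.0
[ -1.5  30.3 -10.2] [ 0.3051  0.0147 -0.2259] | world [0.417 0.152 0.3  ]
[ 0. -0.  0.] [-0.0092  0.12    0.0089] | world [0.536 0.172 0.29 ]
```

To row units: 0.3051 m / 0.5 = 0.6102, -0.11 m / 0.5 = -0.22, 30.3 degrees / 229.1831 = 0.1322.

```bash
python3 shift.py '[{"rotvec": [0, 0.0131, 0], "d": [0.03, 0, -0.074], "jaw": 0.02}, {"rotvec": [0, 0.0262, -0.0044], "d": [0.06, 0, -0.15], "jaw": 0.02}, {"rotvec": [-0.0022, 0.0524, -0.0131], "d": [0.12, 0.004, -0.22], "jaw": 0.02}, {"rotvec": [-0.0065, 0.1322, -0.0445], "d": [0.6102, 0.0294, -0.4518], "jaw": 0.02}, {"rotvec": [-0.0065, 0.1322, -0.0445], "d": [0.6102, 0.0294, -0.4518], "jaw": 0.02}, {"rotvec": [-0.0065, 0.1322, -0.0445], "d": [0.6102, 0.0294, -0.4518], "jaw": 0.02}, {"rotvec": [-0.0065, 0.1322, -0.0445], "d": [0.6102, 0.0294, -0.4518], "jaw": 0.02}, {"rotvec": [-0.0065, 0.1322, -0.0445], "d": [0.6102, 0.0294, -0.4518], "jaw": 0.02}, {"rotvec": [-0.0065, 0.1322, -0.0445], "d": [0.6102, 0.0294, -0.4518], "jaw": 0.02}, {"rotvec": [-0.0065, 0.1322, -0.0445], "d": [0.6102, 0.0294, -0.4518], "jaw": 0.02}]';python3 shift.py '[{"jaw": 0.02}, {"jaw": 0.02}, {"jaw": 0.02}]';python3 -c "
from plan import *
Q=R.from_euler('y',-.13).as_matrix()
rel([at(CAR,60,120,300,Q),at(CAR,52,0,290,Q)])"
```

```text
t: 5.73
tcp_pos: [0.4171, 0.1529, 0.2991]
ee_rot: [[-0.228, 0.973, -0.033], [0.965, 0.231, 0.125], [0.129, -0.003, -0.992]]
contact_force: [0.4, -0.8, -2.7]
opening: 0.0296
gripper_force: 59.2
t: 5.98
tcp_pos: [0.4176, 0.15, 0.2997]
ee_rot: [[-0.229, 0.973, -0.032], [0.965, 0.231, 0.124], [0.128, -0.003, -0.992]]
contact_force: [-1.1, -0.8, -3.6]
opening: 0.0296
gripper_force: 59.3
[-0.1  0.1 -0.1] [ 0.0018  0.     -0.0001] | world [0.417 0.152 0.3  ]
[ 0. -0.  0.] [-0.0092  0.12    0.0089] | world [0.536 0.172 0.29 ]
```

To row units: 0.12 m / 0.5 = 0.24, 0.08 m / 0.5 = 0.16.

```bash
python3 shift.py '[{"d": [-0.0148, 0.08, 0.018], "jaw": 0.02}, {"d": [-0.0148, 0.16, 0.018], "jaw": 0.02}, {"d": [-0.0148, 0.24, 0.018], "jaw": 0.02}, {"d": [-0.0148, 0.24, 0.018], "jaw": 0.02}, {"d": [-0.0148, 0.24, 0.018], "jaw": 0.02}, {"d": [-0.0148, 0.24, 0.018], "jaw": 0.02}, {"d": [-0.0148, 0.24, 0.018], "jaw": 0.02}]'
cat > ov.py <<'E'
from plan import *
import cv2,sys
from fit import proj,C
from itertools import product
T=now()
def cass(phi,ox=0,z0=.101):
    K=T@M(R.from_euler('y',phi).as_matrix()@FL,[0,0,0]);K=K@M(np.eye(3),[ox,0,-z0]);return K
out=[]
for n,(x,y,w,h) in(("side",(220,150,160,150)),("top",(200,150,100,112))):
    im=cv2.resize(C[n]["frame"][y:y+h,x:x+w,::-1],None,fx=4 if n=="side" else 4,fy=4,interpolation=cv2.INTER_CUBIC)
    for phi,col in((float(sys.argv[1]),(0,255,0)),):
        K=cass(phi)
        P=np.array(list(product((-.013,.013),(-.05,.05),(0,.097))))
        q=(proj(n,P@K[:3,:3].T+K[:3,3])-[x,y]+.5)*4
        for i in range(8):
            for j in range(i):
                if bin(i^j).count('1')==1: cv2.line(im,tuple(int(v) for v in q[i]),tuple(int(v) for v in q[j]),col,1)
    out.append(im)
m=max(o.shape[0] for o in out)
o=np.hstack([np.pad(o,((0,m-o.shape[0]),(0,0),(0,0))) for o in out])
cv2.imwrite(sys.argv[2],cv2.resize(o,None,fx=.76,fy=.76))
E
python3 ov.py -.26 pics/e.png; python3 -c "
from plan import *
print((np.linalg.inv(CAR)@now()).round(3))"
```

```text
t: 6.57
tcp_pos: [0.5351, 0.1719, 0.2918]
ee_rot: [[-0.229, 0.973, -0.03], [0.965, 0.231, 0.126], [0.129, 0.0, -0.992]]
contact_force: [-0.1, 0.2, -3.2]
opening: 0.0294
gripper_force: 58.9
[[ 0.992 -0.001  0.129  0.053]
 [-0.001 -1.    -0.002  0.   ]
 [ 0.129  0.002 -0.992  0.293]
 [ 0.     0.     0.     1.   ]]
```

View pics/e.png

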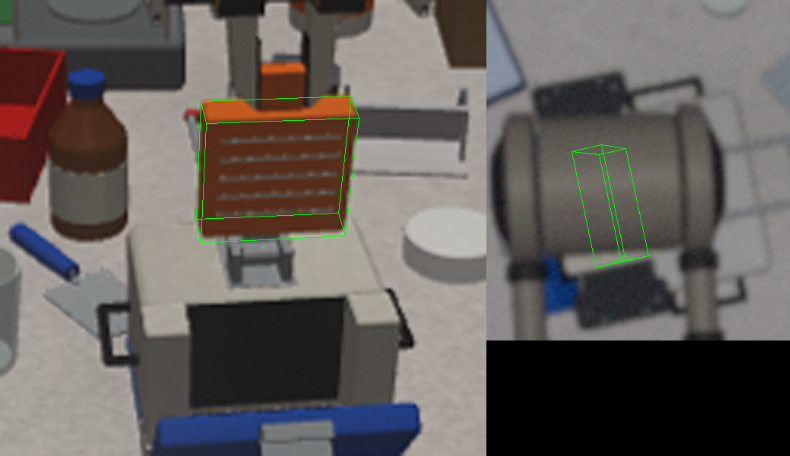

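The cassette hangs in the grip as predicted: the wireframe fits, with the bottom edge at about (202,240) to (345,235). It leans about 0.13 rad. I'll tilt the tool to bring that to about 0.06 and lower it into the pocket.

```bash
python3 -c "
from plan import *
Q=R.from_euler('y',-.2).as_matrix()
rel([at(CAR,59,0,170,Q),at(CAR,59,0,136,Q)])"
```

```text
[ 0.1  4.  -0.1] [-0.0095  0.0002  0.1224] | world [0.534 0.179 0.17 ]
[ 0.  0. -0.] [-0.0068  0.      0.0333] | world [0.534 0.179 0.136]
```

To row units: 0.1224 m / 0.5 = 0.2448, 0.11 m / 0.5 = 0.22, 4 degrees / 229.1831 = 0.0175.

```bash
python3 shift.py '[{"rotvec": [0, 0.0175, 0], "d": [0.012, 0, 0], "jaw": 0.02}, {"rotvec": [0, 0.0175, 0], "d": [0.004, 0, 0.06], "jaw": 0.02}, {"rotvec": [0, 0.0175, 0], "d": [-0.004, 0, 0.12], "jaw": 0.02}, {"rotvec": [0, 0.0175, 0], "d": [-0.012, 0, 0.18], "jaw": 0.02}, {"rotvec": [0, 0.0175, 0], "d": [-0.019, 0, 0.22], "jaw": 0.02}, {"rotvec": [0, 0.0175, 0], "d": [-0.019, 0, 0.2448], "jaw": 0.02}, {"rotvec": [0, 0.0175, 0], "d": [-0.019, 0, 0.2448], "jaw": 0.02}, {"rotvec": [0, 0.0175, 0], "d": [-0.019, 0, 0.2448], "jaw": 0.02}]'; python3 shift.py '[{"d": [-0.0068, 0, 0.0332], "jaw": 0.02}, {"d": [-0.0136, 0, 0.06], "jaw": 0.02}, {"d": [-0.0136, 0, 0.0666], "jaw": 0.02}, {"d": [-0.0136, 0, 0.0666], "jaw": 0.02}, {"d": [-0.0136, 0, 0.0666], "jaw": 0.02}, {"d": [-0.0136, 0, 0.0666], "jaw": 0.02}]'; python3 -c "
from plan import *
Q=R.from_euler('y',-.2).as_matrix()
rel([at(CAR,59,0,136,Q)])"
```

```text
t: 7.33
tcp_pos: [0.5342, 0.1793, 0.1699]
ee_rot: [[-0.228, 0.973, -0.045], [0.953, 0.232, 0.193], [0.199, 0.001, -0.98]]
contact_force: [0.2, 0.4, -1.9]
opening: 0.0295
gripper_force: 58.9
t: 7.83
tcp_pos: [0.5354, 0.1795, 0.1368]
ee_rot: [[-0.229, 0.973, -0.042], [0.953, 0.232, 0.194], [0.198, 0.004, -0.98]]
contact_force: [-0.0, -0.0, -2.5]
opening: 0.0296
gripper_force: 58.9
[0.2 0.  0. ] [-0.0005 -0.0014  0.0007] | world [0.534 0.179 0.136]
```

To row units: 0.002 m / 0.5 = 0.004, -0.0004 m / 0.5 = -0.0008.

```bash
python3 shift.py '[{"d": [-0.0008, 0, 0.004], "jaw": 0.02}, {"d": [-0.0008, 0, 0.004], "jaw": 0.02}, {"d": [-0.0008, 0, 0.004], "jaw": 0.02}]'; python3 shift.py '[{"d": [-0.0008, 0, 0.004], "jaw": 0.02}, {"d": [-0.0008, 0, 0.004], "jaw": 0.02}, {"d": [-0.0008, 0, 0.004], "jaw": 0.02}]'
```

```text
t: 8.08
tcp_pos: [0.5347, 0.1794, 0.1335]
ee_rot: [[-0.228, 0.973, -0.045], [0.953, 0.232, 0.194], [0.199, 0.002, -0.98]]
contact_force: [-0.4, 0.8, -3.0]
opening: 0.0295
gripper_force: 58.9
t: 8.33
tcp_pos: [0.5351, 0.1795, 0.1326]
ee_rot: [[-0.228, 0.973, -0.043], [0.953, 0.232, 0.194], [0.199, 0.003, -0.98]]
contact_force: [-1.1, -1.2, 6.1]
opening: 0.0298
gripper_force: 59.1
```

To row units: -0.16 m / 0.5 = -0.32, -0.12 m / 0.5 = -0.24.

```bash
python3 shift.py '[{"jaw": 0.07}, {"jaw": 0.07}, {"jaw": 0.07}, {"jaw": 0.07}, {"d": [0.02, 0, -0.08], "jaw": 0.08}, {"d": [0.04, 0, -0.16], "jaw": 0.08}, {"d": [0.06, 0, -0.24], "jaw": 0.08}, {"d": [0.08, 0, -0.32], "jaw": 0.08}, {"d": [0.08, 0, -0.32], "jaw": 0.08}]' 30
python3 - <<'E'
from plan import *
import cv2
from fit import proj,C
im=C["side"]["frame"][150:310,220:380,::-1];K=CAR@M(np.eye(3),[.053,0,.033])
im=cv2.resize(im,None,fx=3.7,fy=3.7,interpolation=cv2.INTER_CUBIC)
for x,y,z in[(-13,-50,97),(-13,50,97),(13,-50,97),(13,50,97),(6,-15,127),(6,15,127),(-6,15,127),(-6,-15,127)]:
    q=(proj("side",K[:3,:3]@[x/1e3,y/1e3,z/1e3]+K[:3,3])[0]-[220,150]+.5)*3.7
    cv2.circle(im,tuple(int(v) for v in q),3,(0,255,0),1)
cv2.imwrite('pics/f.png',im)
rel([at(CAR,150,58,150)])
E
```

```text
t: 9.08
tcp_pos: [0.535, 0.1875, 0.3043]
ee_rot: [[-0.231, 0.972, -0.032], [0.953, 0.233, 0.196], [0.198, 0.015, -0.98]]
contact_force: [-0.5, -0.3, 0.4]
opening: 0.0794
gripper_force: 0.0
[  0.2 -11.4   0. ] [ 0.0522 -0.0594  0.1605] | world [0.457 0.254 0.15 ]
```

View pics/f.png

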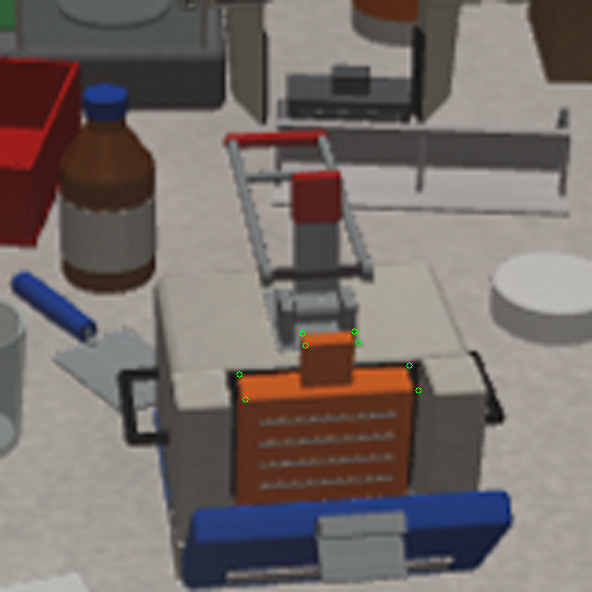

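The cassette stands upright in the pocket, with its handle at crop (303–352, 332–385). It sits within a few mm of the prediction. Next is the lid.

```bash
python3 -c "
from plan import *
rel([at(CAR,185,58,250),at(CAR,185,58,76),at(CAR,162,58,76),at(CAR,141,58,95),at(CAR,123,58,108),at(CAR,103,58,116)])"
```

```text
[  0.2 -11.4   0. ] [ 0.1063 -0.059   0.0695] | world [0.448 0.288 0.25 ]
[ 0.  0. -0.] [0.    0.    0.174] | world [0.448 0.288 0.076]
[ 0.  0. -0.] [-0.023  0.     0.   ] | world [0.454 0.265 0.076]
[ 0.  0. -0.] [-0.021  0.    -0.019] | world [0.459 0.245 0.095]
[ 0.  0. -0.] [-0.018  0.    -0.013] | world [0.463 0.227 0.108]
[ 0.  0. -0.] [-0.02   0.    -0.008] | world [0.467 0.208 0.116]
```

Careful with the scale: shifts go in shares of 0.5 m and turns go in shares of 4 rad. That gives: 0.1063 m / 0.5 = 0.2126, 0.07 m / 0.5 = 0.14, -11.4 degrees / 229.1831 = -0.0497.

```bash
python3 shift.py '[{"rotvec": [0, -0.0262, 0], "d": [0.07, -0.04, 0.02], "jaw": 0}, {"rotvec": [0, -0.0497, 0], "d": [0.14, -0.08, 0.06], "jaw": 0}, {"rotvec": [0, -0.0497, 0], "d": [0.2126, -0.118, 0.139], "jaw": 0}, {"rotvec": [0, -0.0497, 0], "d": [0.2126, -0.118, 0.139], "jaw": 0}, {"rotvec": [0, -0.0497, 0], "d": [0.2126, -0.118, 0.139], "jaw": 0}, {"rotvec": [0, -0.0497, 0], "d": [0.2126, -0.118, 0.139], "jaw": 0}, {"rotvec": [0, -0.0497, 0], "d": [0.2126, -0.118, 0.139], "jaw": 0}]'; python3 shift.py '[{"d": [0, 0, 0.08], "jaw": 0}, {"d": [0, 0, 0.16], "jaw": 0}, {"d": [0, 0, 0.24], "jaw": 0}, {"d": [0, 0, 0.3], "jaw": 0}, {"d": [0, 0, 0.348], "jaw": 0}, {"d": [0, 0, 0.348], "jaw": 0}, {"d": [0, 0, 0.348], "jaw": 0}, {"d": [0, 0, 0.348], "jaw": 0}]'; python3 -c "
from plan import *
rel([at(CAR,185,58,76),at(CAR,162,58,76)])"
```

```text
t: 9.77
tcp_pos: [0.4483, 0.287, 0.2483]
ee_rot: [[-0.232, 0.973, -0.0], [0.973, 0.232, 0.0], [0.0, 0.0, -1.0]]
contact_force: [0.6, -0.9, -0.2]
opening: 0.0379
gripper_force: 0.0
t: 10.43
tcp_pos: [0.4498, 0.2876, 0.0765]
ee_rot: [[-0.231, 0.973, 0.003], [0.973, 0.231, 0.002], [0.002, 0.004, -1.0]]
contact_force: [0.2, 0.5, 0.6]
opening: 0.0005
gripper_force: 0.0
[ 0.2 -0.1 -0.1] [ 0.0005 -0.0014  0.0005] | world [0.448 0.288 0.076]
[ 0.  0. -0.] [-0.023  0.     0.   ] | world [0.454 0.265 0.076]
```

To row units: -0.023 m / 0.5 = -0.046, -0.016 m / 0.5 = -0.032.

```bash
python3 shift.py '[{"d": [-0.016, 0, 0], "jaw": 0}, {"d": [-0.032, 0, 0], "jaw": 0}, {"d": [-0.046, 0, 0], "jaw": 0}, {"d": [-0.046, 0, 0], "jaw": 0}]'; python3 shift.py '[{"d": [-0.02, 0, -0.018], "jaw": 0}, {"d": [-0.042, 0, -0.038], "jaw": 0}, {"d": [-0.042, 0, -0.038], "jaw": 0}]'; python3 shift.py '[{"d": [-0.018, 0, -0.014], "jaw": 0}, {"d": [-0.036, 0, -0.026], "jaw": 0}, {"d": [-0.036, 0, -0.026], "jaw": 0}]';python3 -c "
from plan import *
rel([at(CAR,103,58,116)])"
```

```text
t: 10.77
tcp_pos: [0.4545, 0.2656, 0.0767]
ee_rot: [[-0.231, 0.973, 0.004], [0.973, 0.231, 0.005], [0.004, 0.005, -1.0]]
contact_force: [-0.3, 4.2, 3.2]
opening: 0.0004
gripper_force: 2.1
t: 11.02
tcp_pos: [0.4599, 0.244, 0.0963]
ee_rot: [[-0.231, 0.973, 0.005], [0.973, 0.231, 0.003], [0.001, 0.005, -1.0]]
contact_force: [0.3, 0.2, -0.1]
opening: 0.0003
gripper_force: 0.0
t: 11.27
tcp_pos: [0.4631, 0.226, 0.1078]
ee_rot: [[-0.231, 0.973, 0.002], [0.973, 0.231, 0.001], [0.001, 0.002, -1.0]]
contact_force: [0.0, -0.6, 0.8]
opening: 0.0005
gripper_force: 0.0
[ 0.1 -0.  -0.1] [-0.0185  0.0001 -0.0083] | world [0.467 0.208 0.116]
```

```bash
cat > lid.py <<'E'
from fit import *
import cv2
p=np.load('fit.npz')['c'].copy()
def rows(fr,col):
    h=cv2.cvtColor(fr,cv2.COLOR_RGB2HSV)[230:325,col];m=(h[:,0]>100)&(h[:,0]<130)&(h[:,1]>120)
    i=np.where(m)[0]+230;return (i.min(),i.max()) if len(i) else None
old=cv2.imread('pics/side0.png')[:,:,::-1].copy()
for c in(280,290,300,330,345):print(c,'old',rows(old,c),'now',rows(C["side"]["frame"],c))
for a in np.arange(0,1.11,.1):
    p[3]=a;print(round(a,1),[proj("side",W(p,('lid',k)))[0].round(0).tolist() for k in((0,-70,102),(24,-70,102),(24,-70,0))])
E
python3 lid.py
```

```text
280 old (np.int64(287), np.int64(296)) now (np.int64(266), np.int64(304))
290 old (np.int64(287), np.int64(296)) now (np.int64(265), np.int64(303))
300 old (np.int64(286), np.int64(295)) now (np.int64(264), np.int64(303))
330 old (np.int64(284), np.int64(300)) now (np.int64(263), np.int64(301))
345 old (np.int64(283), np.int64(303)) now (np.int64(282), np.int64(300))
0.0 [[276.0, 259.0], [278.0, 266.0], [277.0, 305.0]]
0.1 [[277.0, 262.0], [278.0, 270.0], [277.0, 306.0]]
0.2 [[278.0, 265.0], [279.0, 274.0], [277.0, 307.0]]
0.3 [[278.0, 269.0], [279.0, 279.0], [277.0, 307.0]]
0.4 [[279.0, 273.0], [280.0, 284.0], [277.0, 308.0]]
0.5 [[279.0, 278.0], [280.0, 289.0], [277.0, 308.0]]
0.6 [[279.0, 283.0], [281.0, 294.0], [277.0, 309.0]]
0.7 [[280.0, 287.0], [281.0, 299.0], [277.0, 309.0]]
0.8 [[280.0, 292.0], [281.0, 305.0], [277.0, 309.0]]
0.9 [[281.0, 298.0], [281.0, 310.0], [277.0, 309.0]]
1.0 [[281.0, 303.0], [282.0, 315.0], [277.0, 309.0]]
1.1 [[281.0, 308.0], [282.0, 320.0], [276.0, 309.0]]
```

Lid is at about 0.2 rad, so it is following the push.

To row units: -0.0215 m / 0.5 = -0.043, -0.018 m / 0.5 = -0.036.

```bash
python3 shift.py '[{"d": [-0.018, 0, -0.01], "jaw": 0}, {"d": [-0.036, 0, -0.0166], "jaw": 0}, {"d": [-0.043, 0, -0.0166], "jaw": 0}, {"d": [-0.043, 0, -0.0166], "jaw": 0}, {"d": [-0.043, 0, -0.0166], "jaw": 0}]'; python3 lid.py | head -4; python3 -c "
from plan import *
print((np.linalg.inv(CAR)@now()).round(3))"
```

```text
t: 11.78
tcp_pos: [0.4658, 0.2113, 0.1146]
ee_rot: [[-0.231, 0.973, -0.002], [0.973, 0.231, 0.01], [0.011, 0.001, -1.0]]
contact_force: [-3.5, 27.0, -5.9]
opening: 0.0003
gripper_force: 13.8
280 old (np.int64(287), np.int64(296)) now (np.int64(261), np.int64(303))
290 old (np.int64(287), np.int64(296)) now (np.int64(261), np.int64(302))
300 old (np.int64(286), np.int64(295)) now (np.int64(260), np.int64(301))
330 old (np.int64(284), np.int64(300)) now (np.int64(258), np.int64(299))
[[ 1.    -0.001  0.01   0.107]
 [-0.001 -1.    -0.     0.059]
 [ 0.01   0.    -1.     0.115]
 [ 0.     0.     0.     1.   ]]
```

To row units: -0.19 m / 0.5 = -0.38, -0.04 m / 0.5 = -0.08.

```bash
python3 shift.py '[{"d": [0.06, 0, 0], "jaw": 0}, {"d": [0.06, 0, -0.08], "jaw": 0.03}, {"d": [0.06, 0, -0.16], "jaw": 0.03}, {"d": [0.06, 0, -0.24], "jaw": 0.03}, {"d": [0.06, 0, -0.32], "jaw": 0.03}, {"d": [0.06, 0, -0.38], "jaw": 0.03}, {"d": [0.06, 0, -0.38], "jaw": 0.03}]' 12; python3 lid.py | sed -n '1,3p'; python3 -c "
from plan import *
Q=R.from_euler('z',-np.pi/2).as_matrix()
print((np.linalg.inv(CAR)@now()).round(3))
rel([at(CAR,-173,0,300,Q),at(CAR,-173,0,230,Q)])
from fit import W
g=W(c,('bail',(169,0,0)));print(g,np.linalg.inv(CAR)@[*g,1])"
```

```text
t: 12.47
tcp_pos: [0.4627, 0.2356, 0.3122]
ee_rot: [[-0.232, 0.973, 0.013], [0.973, 0.232, 0.005], [0.002, 0.014, -1.0]]
contact_force: [0.3, -0.1, -0.3]
opening: 0.0294
gripper_force: 0.0
280 old (np.int64(287), np.int64(296)) now (np.int64(261), np.int64(303))
290 old (np.int64(287), np.int64(296)) now (np.int64(261), np.int64(302))
300 old (np.int64(286), np.int64(295)) now (np.int64(260), np.int64(301))
[[ 1.    -0.001  0.001  0.131]
 [-0.001 -1.    -0.004  0.058]
 [ 0.001  0.004 -1.     0.306]
 [ 0.     0.     0.     1.   ]]
[ 0.1 -0.2 90. ] [-0.3037  0.0584  0.0062] | world [ 0.588 -0.047  0.3  ]
[0. 0. 0.] [0.   0.   0.07] | world [ 0.588 -0.047  0.23 ]
[ 0.58820974 -0.04717395  0.17601538] [-0.17331412  0.          0.17601538  1.        ]
```

To row units: -0.3037 m / 0.5 = -0.6074, -0.16 m / 0.5 = -0.32, 90 degrees / 229.1831 = 0.3927.

```bash
python3 shift.py '[{"rotvec": [0, 0, 0.0611], "d": [-0.06, 0.01, 0], "jaw": 0.03}, {"rotvec": [0, 0, 0.1222], "d": [-0.12, 0.02, 0], "jaw": 0.03}, {"rotvec": [0, 0, 0.1833], "d": [-0.18, 0.04, 0], "jaw": 0.03}, {"rotvec": [0, 0, 0.2443], "d": [-0.24, 0.06, 0], "jaw": 0.03}, {"rotvec": [0, 0, 0.3054], "d": [-0.32, 0.08, 0], "jaw": 0.03}, {"rotvec": [0, 0, 0.3927], "d": [-0.6074, 0.1168, 0.012], "jaw": 0.03}, {"rotvec": [0, 0, 0.3927], "d": [-0.6074, 0.1168, 0.012], "jaw": 0.03}, {"rotvec": [0, 0, 0.3927], "d": [-0.6074, 0.1168, 0.012], "jaw": 0.03}, {"rotvec": [0, 0, 0.3927], "d": [-0.6074, 0.1168, 0.012], "jaw": 0.03}, {"rotvec": [0, 0, 0.3927], "d": [-0.6074, 0.1168, 0.012], "jaw": 0.03}]'; python3 -c "
from plan import *
Q=R.from_euler('z',-np.pi/2).as_matrix()
rel([at(CAR,-173.3,0,300,Q),at(CAR,-173.3,0,220,Q),at(CAR,-173.3,0,163,Q)])"
```

```text
t: 13.5
tcp_pos: [0.5879, -0.0513, 0.2955]
ee_rot: [[0.856, 0.517, -0.004], [0.517, -0.856, 0.001], [-0.003, -0.003, -1.0]]
contact_force: [-0.6, 1.1, -0.4]
opening: 0.0298
gripper_force: 0.0
[-0.1  0.2 17.7] [ 0.0024 -0.0034 -0.0045] | world [ 0.588 -0.047  0.3  ]
[0. 0. 0.] [-0.    0.    0.08] | world [ 0.588 -0.047  0.22 ]
[0. 0. 0.] [-0.     0.     0.057] | world [ 0.588 -0.047  0.163]
```

To row units: 0.075 m / 0.5 = 0.15, 0.07 m / 0.5 = 0.14, 17.7 degrees / 229.1831 = 0.0772.

```bash
python3 shift.py '[{"rotvec": [0, 0, 0.0772], "d": [0.0048, -0.0068, 0], "jaw": 0.03}, {"rotvec": [0, 0, 0.0772], "d": [0.0048, -0.0068, 0], "jaw": 0.03}, {"rotvec": [0, 0, 0.0772], "d": [0.0048, -0.0068, 0.06], "jaw": 0.03}, {"rotvec": [0, 0, 0.0772], "d": [0.0048, -0.0068, 0.14], "jaw": 0.03}, {"rotvec": [0, 0, 0.0772], "d": [0.0048, -0.0068, 0.15], "jaw": 0.03}, {"rotvec": [0, 0, 0.0772], "d": [0.0048, -0.0068, 0.15], "jaw": 0.03}]'; python3 -c "
from plan import *
Q=R.from_euler('z',-np.pi/2).as_matrix()
rel([at(CAR,-173.3,0,220,Q),at(CAR,-173.3,0,163,Q)])"
```

```text
t: 14.0
tcp_pos: [0.5859, -0.0418, 0.2202]
ee_rot: [[0.97, 0.244, -0.008], [0.244, -0.97, 0.003], [-0.007, -0.005, -1.0]]
contact_force: [-0.2, -0.1, 0.8]
opening: 0.0303
gripper_force: 0.0
[-0.3  0.4  0.7] [0.001  0.0057 0.0001] | world [ 0.588 -0.047  0.22 ]
[0. 0. 0.] [-0.     0.     0.057] | world [ 0.588 -0.047  0.163]
```

To row units: 0.01 m / 0.5 = 0.02, 0.0057 m / 0.5 = 0.0114, 0.7 degrees / 229.1831 = 0.0031.

```bash
python3 shift.py '[{"rotvec": [0, 0, 0.0031], "d": [0.002, 0.0114, 0], "jaw": 0.03}, {"rotvec": [0, 0, 0.0031], "d": [0.002, 0.0114, 0], "jaw": 0.03}, {"rotvec": [0, 0, 0.0031], "d": [0.002, 0.0114, 0.02], "jaw": 0.03}]'; python3 -c "
from plan import *
Q=R.from_euler('z',-np.pi/2).as_matrix()
rel([at(CAR,-173.3,0,163,Q)])"
```

```text
t: 14.25
tcp_pos: [0.5926, -0.0482, 0.2175]
ee_rot: [[0.973, 0.232, 0.008], [0.232, -0.973, -0.0], [0.008, 0.002, -1.0]]
contact_force: [0.6, 0.9, 1.4]
opening: 0.0299
gripper_force: 0.0
[ 0.1 -0.5 -0.1] [-0.0045 -0.0021  0.0544] | world [ 0.588 -0.047  0.163]
```

To row units: 0.02 m / 0.5 = 0.04, 0.015 m / 0.5 = 0.03.

```bash
python3 shift.py '[{"d": [-0.004, 0, 0.03], "jaw": 0.03}, {"d": [-0.004, 0, 0.04], "jaw": 0.03}, {"d": [-0.004, 0, 0.04], "jaw": 0.03}, {"d": [-0.004, 0, 0.04], "jaw": 0.03}]'; python3 -c "
from plan import *
Q=R.from_euler('z',-np.pi/2).as_matrix()
rel([at(CAR,-173.3,0,163,Q)])"
```

```text
t: 14.58
tcp_pos: [0.5887, -0.0478, 0.1943]
ee_rot: [[0.973, 0.232, 0.002], [0.232, -0.973, 0.001], [0.002, -0.001, -1.0]]
contact_force: [0.2, -0.2, 0.0]
opening: 0.0301
gripper_force: 0.0
[-0.1 -0.1 -0. ] [-0.0004 -0.0007  0.0313] | world [ 0.588 -0.047  0.163]
```

Settled on target, so I'll descend and pinch.

To row units: 0.031 m / 0.5 = 0.062, 0.03 m / 0.5 = 0.06.

```bash
python3 shift.py '[{"d": [-0.0008, -0.0014, 0.03], "jaw": 0.03}, {"d": [-0.0008, -0.0014, 0.06], "jaw": 0.03}, {"d": [-0.0008, -0.0014, 0.062], "jaw": 0.03}, {"d": [-0.0008, -0.0014, 0.062], "jaw": 0.03}, {"d": [-0.0008, -0.0014, 0.062], "jaw": 0.0}, {"d": [-0.0008, -0.0014, 0.062], "jaw": 0.0}, {"d": [-0.0008, -0.0014, 0.062], "jaw": 0.0}, {"d": [-0.0008, -0.0014, 0.062], "jaw": 0}, {"d": [-0.0008, -0.0014, 0.062], "jaw": 0}]' 12; python3 -c "
from plan import *
Q=R.from_euler('z',-np.pi/2).as_matrix()
a=np.array([3.1,2.6,2.1,1.6,1.1,.6,.2,-.05,-.2254]);
P=[at(CAR,-4.4+169*np.cos(t),0,169.6+169*np.sin(t)-13,Q) for t in a]
print((np.linalg.inv(CAR)@now()).round(4)[:3,3])
T=now();D=[(np.linalg.inv(T)@p)[:3,3].round(4).tolist() for p in P];print(*zip(a,D),sep='\n')"
```

```text
t: 15.33
tcp_pos: [0.5879, -0.0466, 0.1632]
ee_rot: [[0.973, 0.232, 0.001], [0.232, -0.973, 0.002], [0.002, -0.002, -1.0]]
contact_force: [-0.3, 2.2, -0.1]
opening: 0.0093
gripper_force: 12.0
[-0.1727  0.0002  0.1632]
(np.float64(3.1), [0.0002, 0.0006, -0.0005])
(np.float64(2.6), [0.0003, -0.0236, -0.0805])
(np.float64(2.1), [0.0003, -0.0832, -0.1392])
(np.float64(1.6), [0.0003, -0.1636, -0.162])
(np.float64(1.1), [0.0002, -0.2452, -0.1436])
(np.float64(0.6), [0.0001, -0.3079, -0.0883])
(np.float64(0.2), [-0.0, -0.3339, -0.0264])
(np.float64(-0.05), [-0.0001, -0.337, 0.0157])
(np.float64(-0.2254), [-0.0001, -0.3329, 0.045])
```

To row units: -0.2452 m / 0.5 = -0.4904, -0.2135 m / 0.5 = -0.427.

```bash
python3 shift.py '[{"d": [0, -0.0082, -0.068], "jaw": 0}, {"d": [0, -0.031, -0.1314], "jaw": 0}, {"d": [0, -0.066, -0.1892], "jaw": 0}, {"d": [0, -0.1114, -0.239], "jaw": 0}, {"d": [0, -0.1664, -0.2784], "jaw": 0}, {"d": [0, -0.2272, -0.3068], "jaw": 0}, {"d": [0, -0.293, -0.3222], "jaw": 0}, {"d": [0, -0.3604, -0.3242], "jaw": 0}, {"d": [0, -0.427, -0.3126], "jaw": 0}, {"d": [0, -0.4904, -0.2872], "jaw": 0}]'; python3 shift.py '[{"d": [0, -0.056, 0.0354], "jaw": 0}, {"d": [0, -0.1046, 0.0824], "jaw": 0}, {"d": [0, -0.1426, 0.1382], "jaw": 0}, {"d": [0, -0.169, 0.2004], "jaw": 0}, {"d": [0, -0.1802, 0.2498], "jaw": 0}, {"d": [0, -0.1836, 0.2834], "jaw": 0}, {"d": [0, -0.1836, 0.2834], "jaw": 0}, {"d": [0, -0.1836, 0.2834], "jaw": 0}]'; python3 -c "
from plan import *
print((np.linalg.inv(CAR)@now()).round(4))"
```

```text
t: 16.17
tcp_pos: [0.5314, 0.193, 0.3097]
ee_rot: [[0.973, 0.232, 0.008], [0.232, -0.973, 0.003], [0.008, -0.001, -1.0]]
contact_force: [-0.6, 0.3, 0.6]
opening: 0.0095
gripper_force: 12.0
t: 16.83
tcp_pos: [0.5092, 0.2819, 0.1641]
ee_rot: [[0.973, 0.233, -0.001], [0.233, -0.973, 0.003], [-0.0, -0.003, -1.0]]
contact_force: [-1.2, 5.6, 0.3]
opening: 0.0094
gripper_force: 12.0
[[-1.000e-04 -1.000e+00  2.600e-03  1.651e-01]
 [-1.000e+00  1.000e-04  0.000e+00  3.000e-04]
 [-0.000e+00 -2.600e-03 -1.000e+00  1.641e-01]
 [ 0.000e+00  0.000e+00  0.000e+00  1.000e+00]]
```

To row units: 0.044 m / 0.5 = 0.088, 0.032 m / 0.5 = 0.064.

```bash
python3 shift.py '[{"d": [0, 0.001, 0.033], "jaw": 0}, {"d": [0, 0.0036, 0.064], "jaw": 0}, {"d": [0, 0.008, 0.086], "jaw": 0}, {"d": [0, 0.008, 0.088], "jaw": 0}, {"d": [0, 0.008, 0.088], "jaw": 0}, {"d": [0, 0.008, 0.088], "jaw": 0}]'
python3 - <<'E'
from plan import *
import cv2
from fit import C
print((np.linalg.inv(CAR)@now()).round(4)[:3,3])
im=C["side"]["frame"][165:305,225:405,::-1]
cv2.imwrite('pics/g.png',cv2.resize(im,None,fx=4.2,fy=4.2,interpolation=cv2.INTER_CUBIC))
E
```

```text
t: 17.33
tcp_pos: [0.5105, 0.2778, 0.121]
ee_rot: [[0.973, 0.232, 0.001], [0.232, -0.973, 0.003], [0.001, -0.003, -1.0]]
contact_force: [-2.0, 5.6, -1.5]
opening: 0.0095
gripper_force: 12.0
[ 0.1609 -0.0002  0.1213]
```

View pics/g.png

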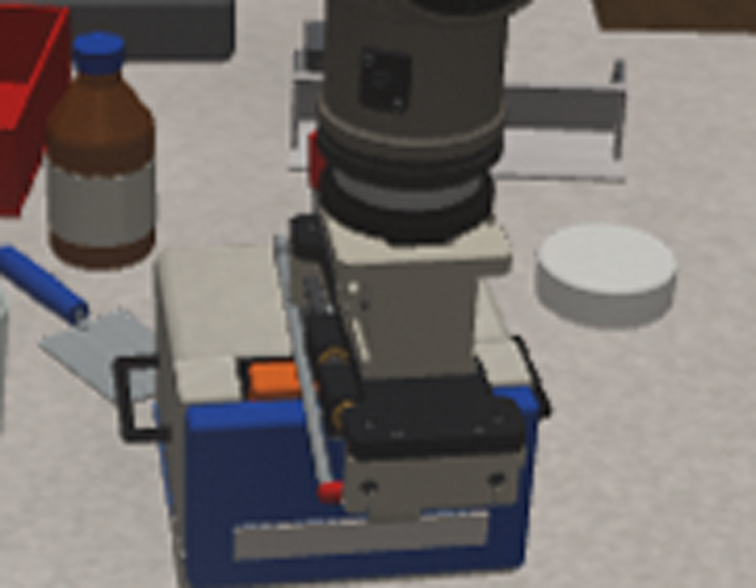

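The lid is flush and shut. The loop has swung to the front, with its red grip at crop (330,490) in the fingers. I'll lower it the last few mm until it rests on the ledge.

To row units: 0.003 m / 0.5 = 0.006, 0.001 m / 0.5 = 0.002.

```bash
python3 shift.py '[{"d": [0, 0.002, 0.006], "jaw": 0}, {"d": [0, 0.002, 0.006], "jaw": 0}, {"d": [0, 0.002, 0.006], "jaw": 0}]'; python3 shift.py '[{"d": [0, 0.001, 0.004], "jaw": 0}, {"d": [0, 0.001, 0.004], "jaw": 0}, {"d": [0, 0.001, 0.004], "jaw": 0}]'; python3 -c "
from plan import *
print((np.linalg.inv(CAR)@now()).round(4)[:3,3])"
```

```text
t: 17.68
tcp_pos: [0.511, 0.2772, 0.1187]
ee_rot: [[0.973, 0.232, 0.002], [0.232, -0.973, 0.004], [0.003, -0.003, -1.0]]
contact_force: [-1.5, 5.8, 0.2]
opening: 0.0091
gripper_force: 12.0
t: 17.93
tcp_pos: [0.5113, 0.2773, 0.118]
ee_rot: [[0.973, 0.232, 0.003], [0.232, -0.973, 0.005], [0.004, -0.004, -1.0]]
contact_force: [-4.5, 6.8, 7.5]
opening: 0.0096
gripper_force: 12.0
[ 0.1601 -0.0008  0.118 ]
```

To row units: -0.18 m / 0.5 = -0.36, -0.15 m / 0.5 = -0.3.

```bash
python3 shift.py '[{"jaw": 0.026}, {"jaw": 0.026}, {"jaw": 0.026}, {"jaw": 0.026}, {"d": [0, 0, -0.06], "jaw": 0.026}, {"d": [0, 0, -0.14], "jaw": 0.026}, {"d": [0, 0, -0.22], "jaw": 0.026}, {"d": [0, 0, -0.3], "jaw": 0.0}, {"d": [0, 0, -0.36], "jaw": 0.0}, {"d": [0, 0, -0.36], "jaw": 0.0}]' 30
python3 - <<'E'
from plan import *
import cv2
from fit import *
p0=np.load('fit.npz')['c'].copy()
fr=C["side"]["frame"];h=cv2.cvtColor(fr,cv2.COLOR_RGB2HSV)
m=((h[:,:,0]<6)|(h[:,:,0]>174))&(h[:,:,1]>130)&(h[:,:,2]>50);m[:165]=0;m[310:]=0;m[:,:250]=0;m[:,370:]=0
n,l,s,ce=cv2.connectedComponentsWithStats(m.astype(np.uint8))
for a,b in zip(s[1:],ce[1:]):
    if a[4]>8:print(a,b.round(1))
for lev in(0,.1,.2,.3):
    x=24*np.sin(lev);z=146+24*np.cos(lev);al=np.arcsin((143-z)/119)
    p=p0.copy();p[3]=0;p[4]=lev;p[5]=al-lev
    print(lev,[proj("side",W(p,k))[0].round(1).tolist() for k in(('bail',(169,0,0)),('lev',(0,0,70)),('lev',(5,0,85)))],(carrier_local(('bail',(119,0,0)),p[3:])-[97.5,0,143]).round(1))
im=fr[165:305,225:405,::-1]
cv2.imwrite('pics/h.png',cv2.resize(im,None,fx=4.2,fy=4.2,interpolation=cv2.INTER_CUBIC))
print((np.linalg.inv(CAR)@now()).round(4)[:3,3])
E
```

```text
t: 18.77
tcp_pos: [0.5133, 0.2756, 0.3035]
ee_rot: [[0.973, 0.232, 0.013], [0.232, -0.973, 0.006], [0.014, -0.002, -1.0]]
contact_force: [1.0, 0.1, -0.1]
opening: 0.0107
gripper_force: 0.0
[299 196  13  14 168] [304.9 202.2]
[300 279  36   6 155] [317.5 281.4]
0 [[317.5, 283.6], [305.8, 205.5], [306.5, 200.4]] [18.4  0.   0. ]
0.1 [[317.3, 282.9], [305.3, 204.1], [305.9, 198.5]] [16.  0.  0.]
0.2 [[317.1, 282.1], [304.8, 203.1], [305.2, 197.0]] [13.7  0.   0. ]
0.3 [[316.9, 281.4], [304.3, 202.3], [304.6, 195.9]] [11.5  0.   0. ]
[ 1.579e-01 -2.000e-04  2.970e-01]
```

Lever is at about 0.2 rad, and the bar is about 13 mm outside the seat, on the ledge, which is what I want. Next I put the shut fingers in front of the lever.

To row units: 0.113 m / 0.5 = 0.226, 0.091 m / 0.5 = 0.182.

```bash
python3 shift.py '[{"d": [0, 0.08, 0], "jaw": 0}, {"d": [0, 0.16, 0], "jaw": 0}, {"d": [0, 0.226, 0.02], "jaw": 0}, {"d": [0, 0.226, 0.1], "jaw": 0}, {"d": [0, 0.226, 0.17], "jaw": 0}, {"d": [0, 0.226, 0.182], "jaw": 0}, {"d": [0, 0.226, 0.182], "jaw": 0}, {"d": [0, 0.226, 0.182], "jaw": 0}]'; python3 -c "
from plan import *
print((np.linalg.inv(CAR)@now()).round(4))"
```

```text
t: 19.53
tcp_pos: [0.5374, 0.1656, 0.2053]
ee_rot: [[0.973, 0.232, 0.0], [0.232, -0.973, 0.001], [0.001, -0.001, -1.0]]
contact_force: [0.5, 0.0, 0.7]
opening: 0.0004
gripper_force: 0.0
[[-5.000e-04 -1.000e+00  1.100e-03  4.540e-02]
 [-1.000e+00  5.000e-04 -7.000e-04 -1.000e-04]
 [ 7.000e-04 -1.100e-03 -1.000e+00  2.053e-01]
 [ 0.000e+00  0.000e+00  0.000e+00  1.000e+00]]
```

To row units: 0.083 m / 0.5 = 0.166, 0.078 m / 0.5 = 0.156.

```bash
python3 shift.py '[{"d": [0, 0.04, 0], "jaw": 0}, {"d": [0, 0.072, 0], "jaw": 0}, {"d": [0, 0.092, 0], "jaw": 0}, {"d": [0, 0.11, 0], "jaw": 0}, {"d": [0, 0.128, 0.012], "jaw": 0}, {"d": [0, 0.144, 0.022], "jaw": 0}, {"d": [0, 0.156, 0.036], "jaw": 0}, {"d": [0, 0.166, 0.052], "jaw": 0}, {"d": [0, 0.166, 0.052], "jaw": 0}]' ; python3 -c "
from plan import *
print((np.linalg.inv(CAR)@now()).round(4)[:3,3])"
```

```text
t: 20.28
tcp_pos: [0.5558, 0.0837, 0.1769]
ee_rot: [[0.973, 0.231, -0.002], [0.231, -0.973, 0.001], [-0.002, -0.001, -1.0]]
contact_force: [-0.4, -0.5, -0.2]
opening: 0.0004
gripper_force: 0.0
[-0.0385  0.001   0.1769]
```

To row units: 0.026 m / 0.5 = 0.052, 0.0085 m / 0.5 = 0.017.

```bash
python3 shift.py '[{"d": [0, 0.008, 0.016], "jaw": 0}, {"d": [0, 0.014, 0.03], "jaw": 0}, {"d": [0, 0.017, 0.042], "jaw": 0}, {"d": [0, 0.017, 0.052], "jaw": 0}, {"d": [0, 0.017, 0.052], "jaw": 0}]'; python3 shift.py '[{"d": [0, 0, 0.01], "jaw": 0}, {"d": [0, 0, 0.016], "jaw": 0}, {"d": [0, 0, 0.016], "jaw": 0}]';  python3 -c "
from plan import *
print((np.linalg.inv(CAR)@now()).round(4)[:3,3])"
```

```text
t: 20.7
tcp_pos: [0.5579, 0.0763, 0.1514]
ee_rot: [[0.973, 0.232, -0.001], [0.232, -0.973, 0.001], [-0.001, -0.001, -1.0]]
contact_force: [0.5, 0.2, 0.3]
opening: 0.0004
gripper_force: 0.0
t: 20.95
tcp_pos: [0.5582, 0.0765, 0.1442]
ee_rot: [[0.973, 0.232, 0.0], [0.232, -0.973, 0.001], [0.0, -0.001, -1.0]]
contact_force: [-1.1, -0.8, -0.4]
opening: 0.0006
gripper_force: 0.0
[-0.0461  0.0004  0.1442]
```

To row units: 0.004 m / 0.5 = 0.008, 0.003 m / 0.5 = 0.006.

```bash
python3 shift.py '[{"d": [0, 0, 0.006], "jaw": 0}, {"d": [0, 0, 0.008], "jaw": 0}, {"d": [0, 0, 0.008], "jaw": 0}]'; python3 shift.py '[{"d": [0, 0, -0.08], "jaw": 0}, {"d": [0, 0, -0.16], "jaw": 0}, {"d": [0, 0, -0.24], "jaw": 0}, {"d": [0.08, 0, -0.32], "jaw": 0}, {"d": [0.16, 0, -0.34], "jaw": 0}, {"d": [0.24, 0, -0.34], "jaw": 0}, {"d": [0.32, 0, -0.34], "jaw": 0}, {"d": [0.32, 0, -0.34], "jaw": 0}]'
python3 - <<'E'
from plan import *
import cv2
from fit import *
p0=np.load('fit.npz')['c'].copy()
cv2.imwrite('pics/top9.png',C["top"]["frame"][:,:,::-1])
fr=C["side"]["frame"]
for n,(x0,x1,y0,y1) in(("side",(250,370,165,310)),("top",(200,330,150,270))):
    h=cv2.cvtColor(C[n]["frame"],cv2.COLOR_RGB2HSV)
    m=((h[:,:,0]<6)|(h[:,:,0]>174))&(h[:,:,1]>130)&(h[:,:,2]>50);m[:y0]=0;m[y1:]=0;m[:,:x0]=0;m[:,x1:]=0
    k,l,s,ce=cv2.connectedComponentsWithStats(m.astype(np.uint8))
    print(n,[(a.tolist(),b.round(1).tolist()) for a,b in zip(s[1:],ce[1:]) if a[4]>6])
for lev in(1.0,1.3,1.55,1.65,1.71):
    x=-24*np.sin(lev);z=146+24*np.cos(lev);al=np.arcsin((143-z)/119)
    p=p0.copy();p[3]=0;p[4]=lev;p[5]=al-lev
    print(lev,[proj(n,W(p,k))[0].round(1).tolist() for n in("side","top") for k in(('bail',(169,0,0)),('lev',(5,0,70)))],(carrier_local(('bail',(119,0,0)),p[3:])-[97.5,0,143]).round(1))
a=cv2.resize(fr[165:305,225:365,::-1],None,fx=4.2,fy=4.2,interpolation=cv2.INTER_CUBIC)
cv2.imwrite('pics/i.png',a)
E
```

```text
t: 21.2
tcp_pos: [0.5586, 0.0766, 0.1425]
ee_rot: [[0.973, 0.232, 0.002], [0.232, -0.973, 0.001], [0.003, -0.001, -1.0]]
contact_force: [-4.5, 0.1, 11.9]
opening: 0.0003
gripper_force: 5.7
t: 21.87
tcp_pos: [0.7176, 0.1144, 0.3072]
ee_rot: [[0.973, 0.233, -0.001], [0.233, -0.973, 0.002], [-0.0, -0.002, -1.0]]
contact_force: [0.3, 0.6, -1.9]
opening: 0.0003
gripper_force: 0.0
side [([294, 218, 13, 6, 61], [300.0, 220.1]), ([300, 270, 35, 7, 151], [316.7, 273.2])]
top [([207, 215, 6, 21, 41], [209.5, 225.2])]
1.0 [[316.1, 276.4], [301.5, 204.7], [210.1, 224.9], [278.3, 209.7]] [0.2 0.  0. ]
1.3 [[316.0, 274.7], [300.6, 209.8], [210.6, 224.7], [281.8, 209.2]] [-2.  0.  0.]
1.55 [[316.0, 273.6], [300.1, 215.5], [210.6, 224.7], [283.1, 209.2]] [-2.5  0.   0. ]
1.65 [[316.0, 273.2], [300.0, 218.1], [210.5, 224.7], [283.2, 209.2]] [-2.4  0.   0. ]
1.71 [[316.0, 273.0], [299.9, 219.7], [210.4, 224.7], [283.2, 209.3]] [-2.3  0.   0. ]
```

View pics/i.png

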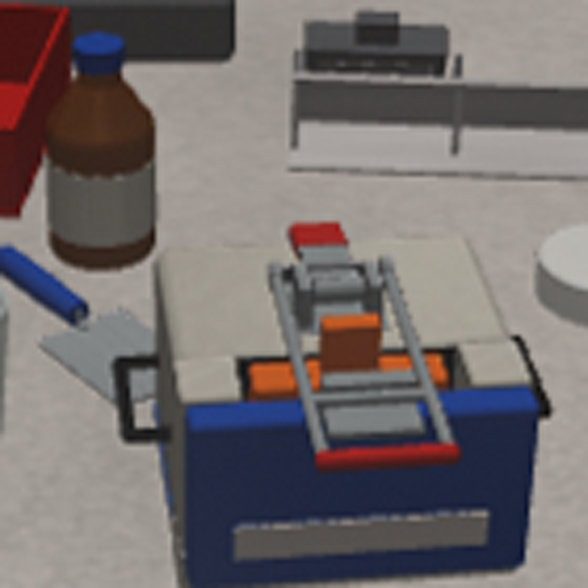

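The lever lies flat: its red end is at crop (318,235), full-frame row 220, which fits 1.71 rad. The bar sits in the keeper at crop (370,395), the lid is shut, and the cassette is upright. The robot is clear of everything.

```bash
python3 -c "
from rig import r, imaging, status, job
print(job.hand_in())"
```

```text
the job is handed in; nothing more can be done
None
```

The job is handed in at about 22 s of robot time: the last pictures show the orange cassette upright in the pocket, the lid shut, the loop's bar in the keeper and the lever flat at about 1.71 rad; the hand-in call returned no verdict, and I did not measure how far the bystanders moved.

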